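# Close one push-top canister and pop the next one open

## Task

Baking on the kitchen island: we are done with the tall square canister, so press its raised round button fully down and let go, so that it stays down (sealed). Then open the low square canister: press its button fully down and let go, so that it springs up and stays up. Check that each ended up as asked (another press flips it again), keep both canisters standing in place and leave the round canister sealed where it stands.

Things in the scene. Friction and masses are not known exactly. Their poses are not given: they have to be found in the camera images.
- tall_top (a point): centre of the top face of the tall square canister's button. Canister: steel, 104 x 104 mm, white lid 108 x 108 mm, 160 mm high to the lid's top, loose, about 0.9 kg. Button: plain grey disc, 50 mm across, mid-lid, pressed straight down; top face 21.5 mm above the lid when raised (open, as at the start), 9 mm when latched (sealed), 2.7 mm when fully pressed. The point moves with the button; z up.
- tall_button (a joint): how far the tall canister's button is below its raised position, in m: 0 raised (open), about 0.013 latched (sealed), 0.0188 fully pressed, at a hard stop (stop pushing there). Push-push: a full press (beyond about 0.0182) and release flips it, raised to latched or latched to raised; a shorter press leaves it as it was. The spring pushes back with 2 to 4 N.
- low_top (a point): centre of the top face of the low square canister's button: same footprint, lid, button and latch as the tall one, but 100 mm high to the lid's top. At the start the button is latched down (sealed), its top face about 9 mm above the lid. The point moves with the button; z up.
- low_button (a joint): how far the low canister's button is down from its raised position, in m: the same latch and values as tall_button; at the start about 0.013 (latched, sealed).
- drum_top (a point): centre of the top face of the round canister's button (steel, 104 mm in diameter, white lid, 130 mm high to the lid's top; same button, latched down, its top face about 9 mm above the lid). A bystander: it stays sealed and where it is.

How it is judged:
By the outcome, as a careful person would: the job done as asked, in the order asked, and still so for the second after the job is handed in, with the robot touching nothing.
It also fails if it takes over 43 s, if anything falls off the work surface, if the arm or the gripper's body presses on something with over 40 N, if the wrist force passes 120 N, or if a joint passes its speed limit or range.

## Robot

A 7-joint arm with a two-finger parallel gripper is mounted at the origin on the work surface. World frame = base frame: x ahead of the robot, y to its left, z up, the work surface at z = 0. Lengths are in m, angles in degrees, forces in N, time in s.
With the tool pointing down it reaches from about 0.4 to 0.85 m from the base axis. Payload 4.5 kg.
Tool frame: the origin (TCP) lies at the very end of the fingers, on their centre line; the grasp point (between the pads) lies 19 mm behind it; x points along the fingers, z is the direction in which the jaws open and shut, and the axes are right-handed (so a half turn about x gives the same grasp; the last joint's range is limited). The gripper opens to 85 mm and grips with 20 to 120 N. Pads are 22 mm wide; open, the fingers measure 114 mm over their backs; the gripper's body (76 mm by 85 mm) begins 54 mm behind the grasp point. The pads swing forward as they close: fully open they stand 13 mm farther back than shut.
Start: joints at [71.035, 39.483, -11.15, 89.685, 9.013, 51.709, -12.324], TCP at [0.223, -0.584, 0.21] pointing down, gripper open.
Joint ranges: [-172.22, 172.22], [-26.19, 119.32], [-84.43, 86.54], [7.71, 146.69], [-57.33, 237.33], [2.42, 119.75], [-152.13, 152.13]. Speed limits (degrees/s): [147.25, 147.25, 180, 180, 180, 180, 180].

## Interface

Orientations are given as [roll, pitch, yaw] about the fixed x, y, z axes, in that order (R = Rz(yaw) Ry(pitch) Rx(roll)).
In Python, from cell import get_obs, camera, camera_model, finish_job, look_for gives the robot as it stands.
- The arm moves only by the tool play_rows, never from a script. Its argument "rows" is one flat list of numbers, 7 for each row, row after row: the shift along the world's x, y, z in m, then the turn, a rotation vector about the world's x, y, z in degrees, then the opening in per cent of the stroke, from 0 (shut) to 100 (fully open). In form: [x, y, z, wx, wy, wz, fingers, x, y, z, wx, wy, wz, fingers, ...]. A call has 1 to 20 rows; each row shifts and turns the commanded pose from where the row before left it; what a row does not reach is not made up. A row lasts 1/10 s, in which the tool goes at most 50 mm and 8.59 degrees, less where a joint would pass 70% of its speed; a pose out of reach is approached as far as the arm can. A call is refused whole if a number of a shift passes 0.05 or a number of a turn 8.59, either way. A call with a gripper value outside its range is refused whole. The fingers move at their own pace and stop on an object; the grip force is fixed at half the most. Time passes only in rows, so rows that do not move let the fingers close. It gives the time, the measured TCP pose, the force and the opening at its end, in the units of the state.
- get_obs(): the state, without advancing time (a new reading comes with each control period).
- camera(name): name is "scene" or "side" or "wrist"; returns the picture (400x640x3 uint8, red, green, blue); there is no depth.
- camera_model(name): a dict with "fovy" (degrees; the focal length in pixels is half the picture's height over the tangent of half this angle, whatever the lens; pixels are square), "cx", "cy" (the principal point, pixels), "extrinsics" (4x4, takes a point from world to camera coordinates). Camera axes: x right, y down, z forward; pixel columns grow to the right and rows downward; lengths in m; the calibration is good to about 2 mm. A picture is of the moment at which its call begins: read the wrist's pose just before it. camera_model takes no time and is no camera call; for the wrist camera it gives the pose at the moment of the call.
- finish_job(): hands the job in, once; it reports no verdict.
Trained networks look in the newest picture that a camera, given by its name, has taken for a name from the list of things; names that differ only in an ending like _2 or _b are one class to them, and where a whole thing is asked for, a point or a joint stands for the part that bears it (a point fixed in the world has none). Each returns a list of dicts, best first, with "confidence" (0 to 1); they miss things now and then, are a little off and sometimes report something else, mostly with a low value. They report only what shows in the picture. A call takes as long as a camera call.
- look_for(name, camera): "box" ([left, top, width, height] in pixels, round what is visible of it).
The state is a dict: "time": time; "joints": joint angles; "dq": joint speeds; "tau": joint torques, N m; "position": TCP position; "tool_rot": TCP orientation; "contact_force": force on the tool from outside, world axes, zero at the start; "ft_torque": the same for the moment, N m; "finger_gap": finger opening in m.
Only numpy, scipy, OpenCV 4.12 (cv2) and the standard library are available. Lean on these libraries where they do the work, as an engineer would, in place of code of your own. Each camera call takes 0.05 s, during which the arm holds its last target. There are 200 camera calls.

## Working session

There is one attempt and no reset: what is moved stays moved. The work goes in short steps, Python scripts to look and compute and a tool call to move; the robot and the scene stay as the last step left them, time stands still between calls to the robot, and variables do not carry over. Pictures are saved under pics/ and viewed, about 8 in all and at most 12, crops included, and the job is handed in when it is done.

Besides the shell and the picture viewer there is one more tool, called after "Emit:" as name(argument=value, ...) on one line, values as JSON. play_rows: Moves the arm, as the interface text tells. Its arguments: {"type":"object","properties":{"rows":{"type":"array","items":{"type":"number"}}},"required":["rows"]}

```bash
mkdir -p pics
cat > h.py <<'E'
import numpy as np,cv2
from cell import *
def ray(cam,u,v,z):
    m=camera_model(cam);f=200/np.tan(np.radians(m["fovy"])/2)
    E=np.array(m["extrinsics"]);R=E[:3,:3];c=-R.T@E[:3,3]
    d=R.T@np.array([(u-m["cx"])/f,(v-m["cy"])/f,1]);return c+d*(z-c[2])/d[2]
def proj(cam,p):
    m=camera_model(cam);f=200/np.tan(np.radians(m["fovy"])/2)
    q=np.array(m["extrinsics"])@np.append(p,1);return [m["cx"]+f*q[0]/q[2],m["cy"]+f*q[1]/q[2]]
def save(cam,n):
    i=camera(cam);cv2.imwrite(f"pics/{n}.png",i[:,:,::-1]);return i
E
python3 - <<'E'
from h import *
Z=dict(tall_top=.1815,low_top=.109,drum_top=.139)
a=save("scene","sc");b=save("side","si")
for c in("scene","side"):
  print(c,np.round(np.linalg.inv(camera_model(c)["extrinsics"])[:3,3],2))
  for n in Z:
    for r in look_for(n,c)[:3]:
      x=r["box"];print(c,n,r["confidence"],np.round(x,1),np.round(ray(c,x[0]+x[2]/2,x[1]+x[3]/2,Z[n]),4))
o=get_obs();print(o["time"],o["position"],o["tool_rot"],o["contact_force"],o["finger_gap"])
E
```

```text
scene [ 1.27 -0.07  0.99]
scene tall_top 0.58 [297.6 181.9  20.2  23.5] [ 0.4985 -0.0098  0.1815]
scene low_top 0.56 [417.9 186.2  15.8  19.1] [0.469  0.2947 0.109 ]
scene drum_top 0.81 [187.6 207.2  22.9  18.7] [ 0.5053 -0.2688  0.139 ]
side [0.37 0.63 0.87]
side low_top 0.89 [309.6 331.5  25.5  27.9] [0.4578 0.2966 0.109 ]
side drum_top 0.77 [346.8 126.7  16.3  16.2] [ 0.5034 -0.2601  0.139 ]
side drum_top 0.38 [326.9 184.1  26.4  27.5] [ 0.4954 -0.0345  0.139 ]
0.4 [ 0.22295888 -0.58379822  0.20987631] [-176.97013369   89.98684555  113.93308157] [-0.16171989 -0.12062326  0.01152043] 0.08546075745500839
```

View pics/sc.png

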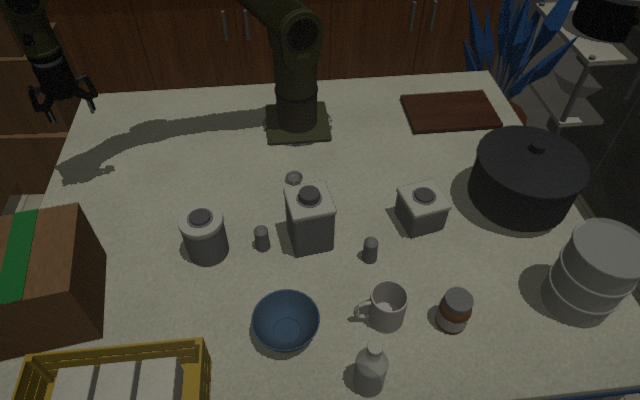

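View pics/si.png

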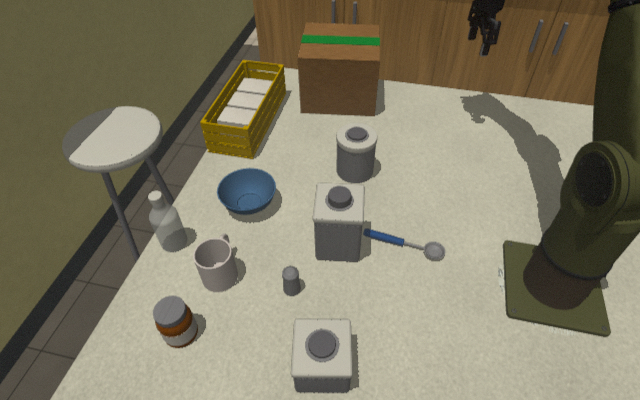

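Side view: tall's button is at about (340,197), low's at (322,345) and drum's at (357,134). The scene view agrees: (309,195), (425,195) and (201,216). Next I hover over tall with the fingers shut.

Emit:
play_rows(rows=[0.01, 0.02, 0.04, 0, 0, 0, 0, 0.01, 0.02, 0.04, 0, 0, 0, 0, 0.02, 0.042, 0.01, 0, 0, 0, 0, 0.02, 0.042, 0, 0, 0, 0, 0, 0.02, 0.042, 0, 0, 0, 0, 0, 0.02, 0.042, 0, 0, 0, 0, 0, 0.02, 0.042, 0, 0, 0, 0, 0, 0.02, 0.042, 0, 0, 0, 0, 0, 0.02, 0.042, 0, 0, 0, 0, 0, 0.02, 0.042, 0, 0, 0, 0, 0, 0.02, 0.042, 0, 0, 0, 0, 0, 0.02, 0.042, 0, 0, 0, 0, 0, 0.02, 0.042, 0, 0, 0, 0, 0, 0.02, 0.042, 0, 0, 0, 0, 0, 0, 0, 0, 0, 0, 0, 0, 0, 0, 0, 0, 0, 0, 0, 0, 0, 0, 0, 0, 0, 0])

```text
time: 2.1
position: [0.4824, -0.0413, 0.2999]
tool_rot: [-54.0, 89.9, -123.2]
contact_force: [0.3, -0.9, -0.5]
finger_gap: 0.0
```

Run:
```python
from h import *
o=get_obs();print(o["time"],o["position"],o["tool_rot"],o["joints"],o["contact_force"],o["finger_gap"])
save("wrist","w1")
for r in look_for("tall_top","wrist")[:3]+look_for("low_top","wrist")[:2]:
  x=r["box"];print(r["confidence"],np.round(x,1),ray("wrist",x[0]+x[2]/2,x[1]+x[3]/2,.1815))
for c,u,v,z in(("side",340,197,.1815),("side",322,345,.109),("scene",309,195,.1815),("scene",425,195,.109)):print(c,ray(c,u,v,z))
```

```text
2.1 [ 0.48243274 -0.04129694  0.29988894] [ -53.97018349   89.92439336 -123.17202075] [ 11.27930332  22.74984147 -17.37225012 105.72958463   8.4094104
  52.80448336 -79.12840821] [ 0.29971186 -0.93747117 -0.53303669] 3.7301426954216645e-05
0.64 [258.2 135.   57.2  53.4] [ 0.49787052 -0.00771124  0.1815    ]
0.2 [489.6 210.9  49.8  39.1] [ 0.51196123 -0.23422561  0.1815    ]
0.61 [ 3.1 48.9 34.2 54.2] [0.48786483 0.22044936 0.1815    ]
side [0.48888982 0.00142663 0.1815    ]
side [0.45861727 0.29587903 0.109     ]
scene [ 0.50317093 -0.00714621  0.1815    ]
scene [0.46616263 0.29331053 0.109     ]
```

View pics/w1.png

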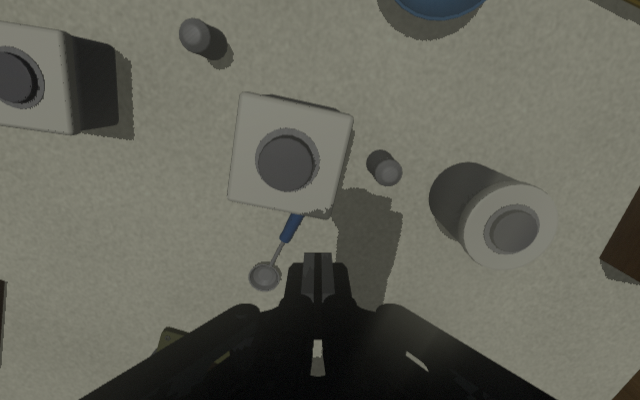

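The wrist view shows tall's button at about (286,163), matching the detector, so tall_top ≈ (0.498, -0.007). I align and descend to just above it.

Emit:
play_rows(rows=[0.0155, 0.034, 0, 0, 0, 0, 0, 0, 0, -0.03, 0, 0, 0, 0, 0, 0, -0.03, 0, 0, 0, 0, 0, 0, -0.02, 0, 0, 0, 0, 0, 0, -0.01, 0, 0, 0, 0, 0, 0, -0.01, 0, 0, 0, 0, 0, 0, 0, 0, 0, 0, 0, 0, 0, 0, 0, 0, 0, 0])

```text
time: 3.05
position: [0.4991, -0.006, 0.2006]
tool_rot: [69.3, 89.9, 0.2]
contact_force: [0.0, -0.1, -0.7]
finger_gap: 0.0
```

Run:
```python
from h import *
o=get_obs();print(o["time"],o["position"],o["contact_force"])
i=save("side","s2");w=camera("wrist")
cv2.imwrite("pics/c2.png",np.hstack([cv2.resize(i[150:270,280:400],(400,400)),cv2.resize(w,(400,400))])[:,:,::-1])
```

```text
3.05 [ 0.49905156 -0.00602427  0.20060732] [ 0.01205482 -0.11947829 -0.70994861]
```

View pics/c2.png

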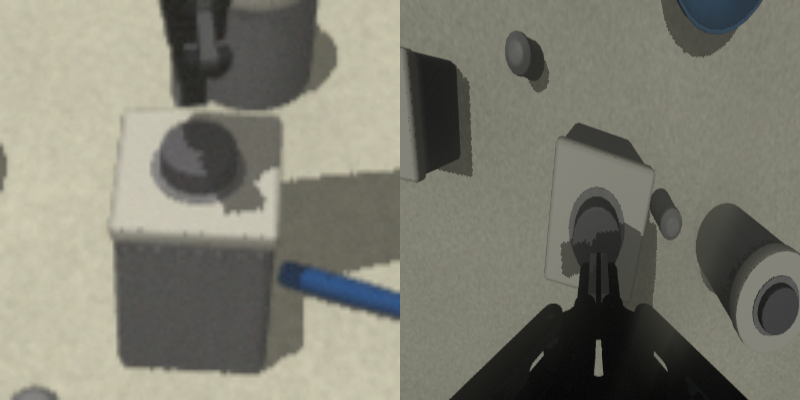

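Run:
```python
from h import *
p=get_obs()["position"]
print("tip proj",proj("side",p),proj("wrist",p))
print(ray("side",339.7,193.5,.1815),ray("wrist",315,228,.1815))
w=camera("wrist");cv2.imwrite("pics/c3.png",cv2.resize(w[150:300,230:430],(800,600),interpolation=cv2.INTER_CUBIC)[:,:,::-1])
```

```text
tip proj [np.float64(336.0843473286846), np.float64(187.4775001642458)] [np.float64(315.2240308102791), np.float64(249.43674209294863)]
[ 0.49160673 -0.008392    0.1815    ] [ 0.50373898 -0.00387428  0.1815    ]
```

View pics/c3.png

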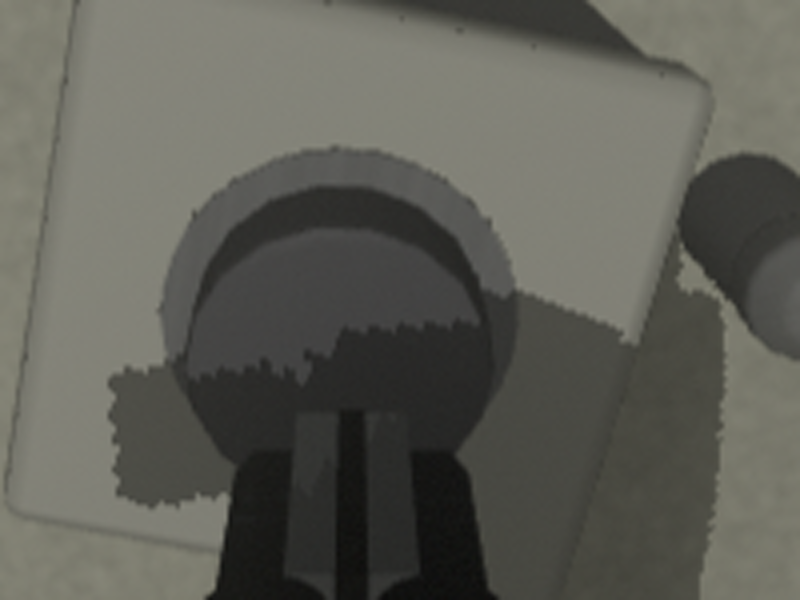

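The tip lies within about 5 mm of the button's centre (face centre ≈ (315,241) in the wrist picture). I press down to just short of the stop.

Emit:
play_rows(rows=[0, 0, -0.008, 0, 0, 0, 0, 0, 0, -0.008, 0, 0, 0, 0, 0, 0, -0.006, 0, 0, 0, 0, 0, 0, -0.006, 0, 0, 0, 0, 0, 0, -0.005, 0, 0, 0, 0, 0, 0, -0.002, 0, 0, 0, 0, 0, 0, 0, 0, 0, 0, 0])

```text
time: 3.9
position: [0.4983, -0.0059, 0.1647]
tool_rot: [-99.9, 90.0, -169.0]
contact_force: [0.2, 0.2, -0.0]
finger_gap: 0.0004
```

Emit:
play_rows(rows=[0, 0, -0.001, 0, 0, 0, 0, 0, 0, -0.001, 0, 0, 0, 0, 0, 0, 0, 0, 0, 0, 0])

```text
time: 4.2
position: [0.4986, -0.0059, 0.1631]
tool_rot: [55.2, 90.0, -13.9]
contact_force: [-1.2, -0.6, -0.1]
finger_gap: 0.0003
```

Run:
```python
from h import *
o=get_obs();print(o["time"],o["position"],o["contact_force"])
i=camera("side");w=camera("wrist");print(get_obs()["contact_force"],get_obs()["position"])
cv2.imwrite("pics/c4.png",np.hstack([cv2.resize(i[160:260,290:390],(400,400)),cv2.resize(w[150:300,240:390],(400,400))])[:,:,::-1])
```

```text
4.2 [ 0.49858617 -0.00589314  0.1630928 ] [-1.20880071 -0.6008354  -0.14496567]
[0.01900696 0.56343608 0.57001112] [ 0.49855485 -0.00590714  0.16312999]
```

View pics/c4.png

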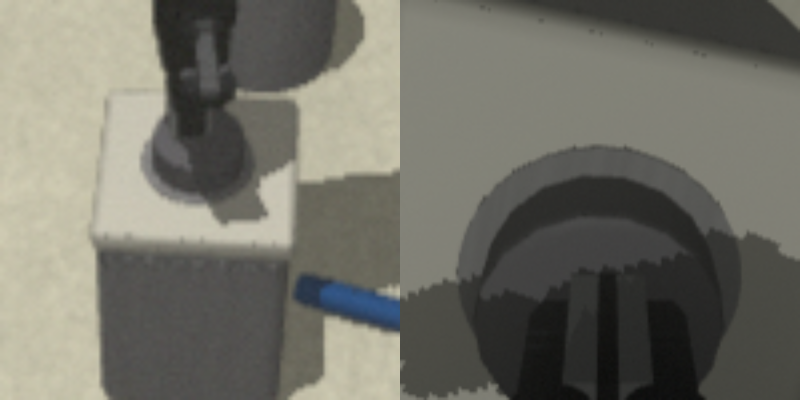

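Run:
```python
from h import *
p=get_obs()["position"];print(p,get_obs()["finger_gap"],"tip",proj("side",p),proj("wrist",p))
m=camera_model("wrist");f=200/np.tan(np.radians(m["fovy"])/2);E=np.array(m["extrinsics"])
print("f",f,"campos",-E[:3,:3].T@E[:3,3],E[2,:3],"depth for 92px",f*.05/92)
w=camera("wrist")
for n in("tall_top",):
  for c in("wrist",):
    for r in look_for(n,c)[:2]:print(r)
print("button proj in wrist raised/pressed, front edge and width")
for z in(.1815,.163,.15):
  P=[proj("wrist",[.498+.025*np.cos(t),-.007+.025*np.sin(t),z]) for t in np.linspace(0,6.28,60)];P=np.array(P);print(z,P.min(0),P.max(0))
  P=[proj("side",[.498+.025*np.cos(t),-.007+.025*np.sin(t),z]) for t in np.linspace(0,6.28,60)];P=np.array(P);print(' side',P.min(0),P.max(0))
```

```text
[ 0.49855485 -0.00590714  0.16312999] -8.894018351714305e-05 tip [np.float64(336.1702758237569), np.float64(199.57788032513702)] [np.float64(315.26664490768945), np.float64(249.4765098777291)]
f 320.10269307398335 campos [0.57778353 0.02283249 0.32728634] [-0.30294326 -0.11448618 -0.94610692] depth for 92px 0.1739688549315127
{'box': [268.1, 218.1, 92.4, 78.4], 'confidence': 0.68}
button proj in wrist raised/pressed, front edge and width
0.1815 [268.23044744 222.72783112] [365.02127206 308.05928454]
 side [324.96168744 185.10080597] [348.32390705 202.16596055]
0.163 [272.96759158 209.78028817] [360.49092578 288.39305048]
 side [325.01052369 190.93605879] [348.04245276 207.96632277]
0.15 [275.78811236 202.13030859] [357.79392304 276.59832196]
 side [325.04402419 194.94055338] [347.84938936 211.94346756]
```

No spring force yet and the button still looks raised, so the real tip seems higher than reported. I continue in small steps, watching the force.

Emit:
play_rows(rows=[0, 0, -0.002, 0, 0, 0, 0, 0, 0, -0.002, 0, 0, 0, 0, 0, 0, 0, 0, 0, 0, 0])

```text
time: 4.7
position: [0.4987, -0.0058, 0.1589]
tool_rot: [63.9, 90.0, -5.2]
contact_force: [0.2, -0.5, 2.1]
finger_gap: 0.0
```

```bash
cat > q.py <<'E'
from h import *
F=[]
for k in range(4):
  w=camera("wrist");F.append(get_obs()["contact_force"])
o=get_obs();print(o["time"],o["position"],np.mean(F,0),np.round(o["tau"],1))
cv2.imwrite("pics/last.png",w[:,:,::-1])
for r in look_for("tall_top","wrist")[:1]:print(r)
E
python3 q.py
```

```text
4.9 [ 0.49866198 -0.0058685   0.15912788] [ 0.3796734  -0.180071    1.69477478] [ -0.1 -43.8  -1.4 -10.2  -0.    0.   -0. ]
{'box': [265.5, 218.3, 96.7, 78.3], 'confidence': 0.86}
```

Contact is at reported z ≈ 0.160, so the stop should be near 0.141. I press on.

Emit:
play_rows(rows=[0, 0, -0.004, 0, 0, 0, 0, 0, 0, -0.004, 0, 0, 0, 0, 0, 0, -0.003, 0, 0, 0, 0, 0, 0, -0.002, 0, 0, 0, 0, 0, 0, 0, 0, 0, 0, 0, 0, 0, 0, 0, 0, 0, 0])

```text
time: 5.55
position: [0.4987, -0.0059, 0.146]
tool_rot: [55.6, 90.0, -13.5]
contact_force: [0.6, 0.2, 3.2]
finger_gap: 0.0
```

Emit:
play_rows(rows=[0, 0, -0.002, 0, 0, 0, 0, 0, 0, -0.001, 0, 0, 0, 0, 0, 0, 0, 0, 0, 0, 0])

```text
time: 5.85
position: [0.4987, -0.0059, 0.143]
tool_rot: [66.5, 90.0, -2.6]
contact_force: [1.3, -0.0, 2.6]
finger_gap: 0.0002
```

Emit:
play_rows(rows=[0, 0, -0.001, 0, 0, 0, 0, 0, 0, 0, 0, 0, 0, 0])

```text
time: 6.05
position: [0.4988, -0.0059, 0.142]
tool_rot: [69.6, 90.0, 0.5]
contact_force: [0.7, -0.7, 3.6]
finger_gap: -0.0
```

Emit:
play_rows(rows=[0, 0, -0.001, 0, 0, 0, 0, 0, 0, 0, 0, 0, 0, 0])

```text
time: 6.25
position: [0.4987, -0.0059, 0.1415]
tool_rot: [54.4, 90.0, -14.7]
contact_force: [0.2, 0.3, 7.7]
finger_gap: -0.0002
```

Emit:
play_rows(rows=[0, 0, -0.001, 0, 0, 0, 0, 0, 0, 0, 0, 0, 0, 0])

```text
time: 6.45
position: [0.4988, -0.0059, 0.1413]
tool_rot: [49.9, 89.9, -19.2]
contact_force: [-1.4, -0.3, 15.6]
finger_gap: 0.0002
```

The hard stop was reached: 15.6 N at reported z 0.1413, which makes the offset about 21 mm. I release, rise and check.

Emit:
play_rows(rows=[0, 0, 0.005, 0, 0, 0, 0, 0, 0, 0.01, 0, 0, 0, 0, 0, 0, 0.02, 0, 0, 0, 0, 0, 0, 0.03, 0, 0, 0, 0, 0, 0, 0.04, 0, 0, 0, 0, 0, 0, 0.04, 0, 0, 0, 0, 0, 0, 0, 0, 0, 0, 0])

```text
time: 7.15
position: [0.501, -0.0053, 0.2897]
tool_rot: [74.0, 89.5, 4.9]
contact_force: [0.1, -0.5, 0.1]
finger_gap: 0.0001
```

Run:
```python
from h import *
print(get_obs()["time"],get_obs()["position"])
i=camera("side");w=camera("wrist");s=camera("scene")
for n in("tall_top","low_top"):
  for c in("scene","side","wrist"):
    for r in look_for(n,c)[:2]:
      x=r["box"];print(n,c,r["confidence"],x,ray(c,x[0]+x[2]/2,x[1]+x[3]/2,.169 if n[0]=="t" else .109))
a=cv2.resize(i[160:260,290:390],(400,400));b=cv2.resize(w[50:350,170:470],(400,400))
cv2.imwrite("pics/c5.png",np.hstack([a,b])[:,:,::-1])
```

```text
7.15 [ 0.50096508 -0.00527509  0.28969386]
tall_top scene 0.84 [296.1, 188.7, 21.5, 14.7] [ 0.49424705 -0.01154551  0.169     ]
tall_top side 0.87 [326.0, 188.5, 27.5, 17.3] [ 0.49145542 -0.00933219  0.169     ]
tall_top wrist 0.76 [288.4, 168.5, 56.2, 50.2] [ 0.49479297 -0.00711823  0.169     ]
low_top scene 0.51 [417.0, 187.2, 16.1, 17.0] [0.46858101 0.29279549 0.109     ]
low_top side 0.94 [309.4, 333.7, 24.7, 26.0] [0.4583197  0.29904656 0.109     ]
low_top wrist 0.9 [6.3, 80.4, 56.2, 53.8] [0.46136659 0.28735442 0.109     ]
```

View pics/c5.png

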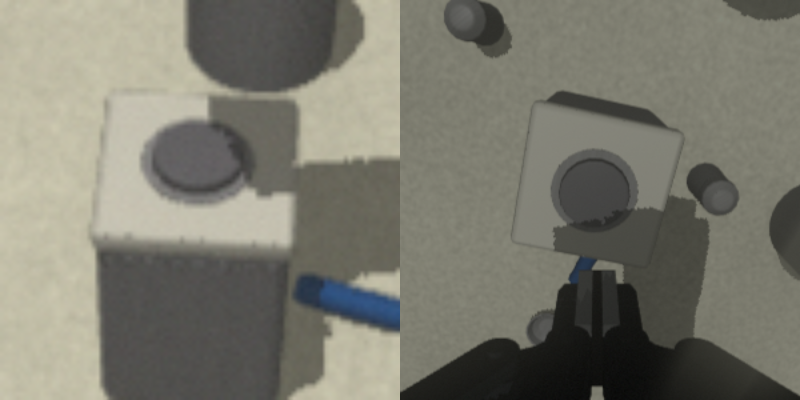

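The tall button is now low in its ring, so it is latched, and the lid hasn't moved. Next, over to the low canister.

Emit:
play_rows(rows=[-0.005, 0.042, 0, 0, 0, 0, 0, -0.005, 0.042, 0, 0, 0, 0, 0, -0.006, 0.042, 0, 0, 0, 0, 0, -0.006, 0.042, 0, 0, 0, 0, 0, -0.006, 0.042, 0, 0, 0, 0, 0, -0.006, 0.042, -0.02, 0, 0, 0, 0, -0.006, 0.042, -0.03, 0, 0, 0, 0, 0, 0, -0.03, 0, 0, 0, 0, 0, 0, 0, 0, 0, 0, 0, 0, 0, 0, 0, 0, 0, 0])

```text
time: 8.6
position: [0.4588, 0.2854, 0.206]
tool_rot: [-49.7, 89.9, -118.8]
contact_force: [0.6, 0.4, 0.3]
finger_gap: -0.0
```

Run:
```python
from h import *
print(get_obs()["time"],get_obs()["position"])
w=camera("wrist");cv2.imwrite("pics/c6.png",w[:,:,::-1])
for r in look_for("low_top","wrist")[:2]:
  x=r["box"]
  for z in(.109,.088):print(r["confidence"],x,ray("wrist",x[0]+x[2]/2,x[1]+x[3]/2,z))
```

```text
8.6 [0.45884875 0.28542162 0.2059909 ]
0.82 [282.2, 161.4, 56.2, 56.6] [0.46436276 0.29271568 0.109     ]
0.82 [282.2, 161.4, 56.2, 56.6] [0.45839553 0.29099408 0.088     ]
```

View pics/c6.png

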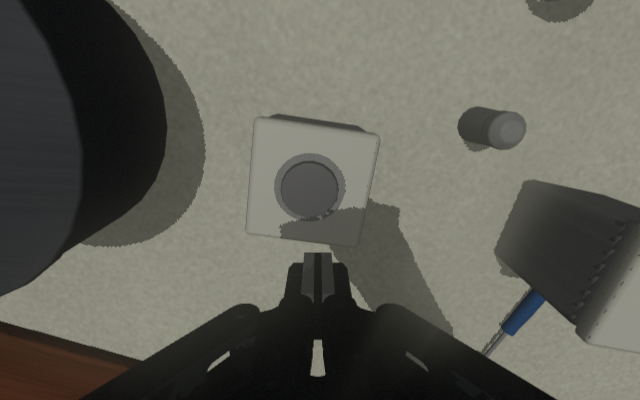

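The low button is at (310,189) in the wrist picture, giving about (0.459, 0.291). I descend on it.

Emit:
play_rows(rows=[0, 0.006, -0.03, 0, 0, 0, 0, 0, 0, -0.03, 0, 0, 0, 0, 0, 0, -0.03, 0, 0, 0, 0, 0, 0, -0.015, 0, 0, 0, 0, 0, 0, -0.007, 0, 0, 0, 0, 0, 0, 0, 0, 0, 0, 0, 0, 0, 0, 0, 0, 0, 0])

```text
time: 9.4
position: [0.4599, 0.2928, 0.0955]
tool_rot: [100.8, 89.9, 31.7]
contact_force: [-0.2, 0.7, 0.0]
finger_gap: 0.0002
```

Emit:
play_rows(rows=[0, 0, -0.004, 0, 0, 0, 0, 0, 0, -0.004, 0, 0, 0, 0, 0, 0, 0, 0, 0, 0, 0])

```text
time: 9.7
position: [0.4594, 0.2929, 0.0864]
tool_rot: [100.6, 89.9, 31.5]
contact_force: [1.1, 0.1, 3.0]
finger_gap: 0.0002
```

Emit:
play_rows(rows=[0, 0, -0.002, 0, 0, 0, 0, 0, 0, -0.002, 0, 0, 0, 0, 0, 0, 0, 0, 0, 0, 0])

```text
time: 10.0
position: [0.4594, 0.2929, 0.0822]
tool_rot: [101.8, 89.9, 32.7]
contact_force: [1.5, 0.9, 3.2]
finger_gap: -0.0002
```

Emit:
play_rows(rows=[0, 0, -0.001, 0, 0, 0, 0, 0, 0, 0, 0, 0, 0, 0])

```text
time: 10.2
position: [0.4594, 0.2929, 0.0815]
tool_rot: [100.0, 89.9, 30.9]
contact_force: [1.8, -0.8, 4.9]
finger_gap: 0.0005
```

Emit:
play_rows(rows=[0, 0, -0.001, 0, 0, 0, 0, 0, 0, 0, 0, 0, 0, 0])

```text
time: 10.4
position: [0.4594, 0.2929, 0.0814]
tool_rot: [92.9, 89.9, 23.8]
contact_force: [0.3, -1.4, 14.4]
finger_gap: -0.0001
```

The stop was reached (14 N). Now up and back, clear of the button.

Emit:
play_rows(rows=[0, 0, 0.005, 0, 0, 0, 0, 0, 0, 0.01, 0, 0, 0, 0, 0, 0, 0.015, 0, 0, 0, 0, 0, 0, 0.03, 0, 0, 0, 0, 0, 0, 0.04, 0, 0, 0, 0, 0, 0, 0.04, 0, 0, 0, 0, 0, 0, 0.04, 0, 0, 0, 0, 0, 0, 0, 0, 0, 0, 0, 0, 0, 0, 0, 0, 0, 0])

```text
time: 11.3
position: [0.4582, 0.2922, 0.2607]
tool_rot: [-10.3, 90.0, -79.4]
contact_force: [0.0, 0.5, -0.2]
finger_gap: -0.0001
```

Run:
```python
from h import *
print(get_obs()["time"],get_obs()["position"],get_obs()["contact_force"])
i=camera("side");w=camera("wrist");s=camera("scene")
Z=dict(tall_top=.169,low_top=.1215,drum_top=.139)
for n in Z:
  for c in("scene","side","wrist"):
    for r in look_for(n,c)[:1]:
      x=r["box"];print(n,c,r["confidence"],x,ray(c,x[0]+x[2]/2,x[1]+x[3]/2,Z[n]))
r=lambda a:cv2.resize(a,(400,300))
cv2.imwrite("pics/c7.png",np.vstack([np.hstack([r(i[300:390,270:390]),r(i[110:230,290:450])]),np.hstack([r(w),r(s[150:300,150:350+0])])])[:,:,::-1])
```

```text
11.3 [0.45818812 0.29217707 0.2606888 ] [ 0.00882122  0.5477655  -0.21861712]
tall_top scene 0.5 [297.9, 188.2, 20.7, 18.5] [ 0.4991346  -0.00867454  0.169     ]
tall_top wrist 0.86 [599.7, 247.0, 40.3, 46.4] [0.49303937 0.0113328  0.169     ]
low_top scene 0.69 [415.7, 181.7, 18.5, 22.2] [0.47001024 0.29000891 0.1215    ]
low_top side 0.56 [307.6, 329.1, 28.2, 29.5] [0.45819201 0.29936577 0.1215    ]
low_top wrist 0.86 [293.4, 148.1, 46.2, 52.8] [0.46759276 0.29560756 0.1215    ]
drum_top scene 0.86 [190.6, 210.3, 18.4, 16.9] [ 0.51242597 -0.26668443  0.139     ]
drum_top wrist 0.38 [598.7, 247.8, 38.7, 49.7] [ 0.48548496 -0.025504    0.139     ]
```

View pics/c7.png

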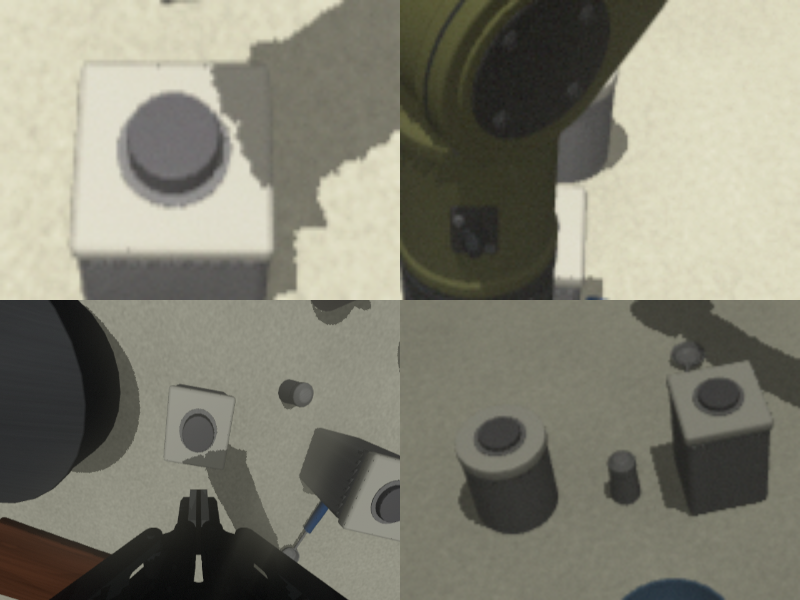

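The low button is raised, with its side wall clearly visible. The tall and drum buttons are both down in their rings, everything stands in place, and the robot is clear.

```bash
python3 -c "
from cell import *
print(finish_job())"
```

```text
the job is handed in; nothing more can be done
None
```

The tall canister is now sealed and the low one is open, done in that order. I handed the job in at about 11.5 s of the 43 s allowed.

- **Tall canister:** I pressed the button to its hard stop (about 16 N) and let go. The pictures afterwards show it low in its ring, so it is latched.
- **Low canister:** I pressed the button to its hard stop (about 14 N) and let go. The side picture shows it raised.
- **In place:** Both square canisters still stand where they were. I never touched the round canister, and its button is still down. At hand-in the arm was clear above the low canister with no contact force.

**Disagreements:**
- **Finger height:** Both buttons met the fingers about 21 mm lower in reported height than the given sizes imply. I found contact and the stops by force instead.
- **Camera positions:** The camera estimates of the button positions differed by up to about 12 mm. The presses were therefore somewhat off centre, but still on the buttons.
- **Final check:** In the last side picture the arm hid the tall and round buttons, so I judged those from the scene camera.

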